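# Find the warped tile on the checking slab

### The job

One of the three tiles on the stone slab is warped: find it by pressing lightly on the end of one tile after another until one rocks, and hold that end down on the slab for a second. Then lift the rocking tile and lay it gently, same side up, in the wooden tray with its ends on the two battens and its belly between them; leave the two sound tiles where they lie, do not press hard, and do not disturb the tools round about.

Things in the scene. Friction and masses are not known exactly. Their poses are not given: they have to be found in the camera images.
- slab: flat cream-white stone slab, 180 (x) x 300 (y) x 12 mm, on fixed rubber feet; origin on the worktop below its centre, z up; top at z = 20 mm; it sinks 1 mm per 8 N. Tiles lie on it in a row along its y, 100 mm apart, long sides about along its x. Pressed with 3 to 8 N within 20 mm of an end, the warped tile rocks 0.083 rad till that end meets the slab, and swings back when let go; sound ones stand firm
- tile_1: plain terracotta tile, 120 (its x) x 60 (its y) x 10 mm (z), 0.12 to 0.25 kg, loose on the slab; origin at the centre of its underside, z up to its flat top. One of the three look-alike tiles is warped (which one is not told: rock them to find out): its underside is bellied, so it rests level on a middle strip 24 mm long while both ends stand 4 mm clear of the slab. Brittle: pressing over 25 N cracks it
- tile_2: plain terracotta tile, 120 (its x) x 60 (its y) x 10 mm (z), 0.12 to 0.25 kg, loose on the slab; origin at the centre of its underside, z up to its flat top. One of the three look-alike tiles is warped (which one is not told: rock them to find out): its underside is bellied, so it rests level on a middle strip 24 mm long while both ends stand 4 mm clear of the slab. Brittle: pressing over 25 N cracks it
- tile_3: plain terracotta tile, 120 (its x) x 60 (its y) x 10 mm (z), 0.12 to 0.25 kg, loose on the slab; origin at the centre of its underside, z up to its flat top. One of the three look-alike tiles is warped (which one is not told: rock them to find out): its underside is bellied, so it rests level on a middle strip 24 mm long while both ends stand 4 mm clear of the slab. Brittle: pressing over 25 N cracks it
- tray: low open wooden tray, fixed, 164 (x) x 150 (y) mm outside, 24 mm high, walls and floor 6 mm; two battens along its y, 16 mm wide, centred at x = +50 and -50 mm, tops at z = 16 mm; origin at the centre of its underside, z up. A tile fits with its long side along the tray's x: over the centre a warped one lies with its origin at z = 13.5 mm, a sound one at 16 mm
- wood_stamp: turned wooden stamp, 33 mm across, 62 mm high, standing loose on its foot; origin at the centre of its underside; to be left alone
- ring_cutter: metal ring cutter, 67 mm across, 22 mm high, lying loose; origin at the centre of its underside; to be left alone
- rubber_kidney: kidney-shaped rubber scraper, 52 x 100 x 8 mm, lying loose; origin at the centre of its underside; to be left alone

How it is judged (in metres and radians):
On the way, in this order (a step that is already met when the one before it is completed fails the run):
1. the warped tile is rocked: one end is held down on the slab by the fingers (((angle between tile_1's own z axis and vertical above 0.055 rad and contact force between the fingers and tile_1 above 1 N and contact force between tile_1 and slab above 1 N and height (world z) of tile_1 below 0.028 m) or (angle between tile_2's own z axis and vertical above 0.055 rad and contact force between the fingers and tile_2 above 1 N and contact force between tile_2 and slab above 1 N and height (world z) of tile_2 below 0.028 m) or (angle between tile_3's own z axis and vertical above 0.055 rad and contact force between the fingers and tile_3 above 1 N and contact force between tile_3 and slab above 1 N and height (world z) of tile_3 below 0.028 m))), for 0.2 s.
2. the tile is lifted off the slab (height (world z) of any of tile_1, tile_2, tile_3 above 0.05 m), for 0.1 s.
At the end, for the whole second after the job is handed in: The warped tile lies at rest in the tray, same side up and level (0.04 rad), with its ends on the battens and its belly between them (origin 9 to 14.8 mm high, where a sound tile would stand at 16 mm); the two sound tiles lie flat on the slab within 40 mm of where they began (((x of tile_1 in the frame of tray between -0.03 and 0.03 m and y of tile_1 in the frame of tray between -0.05 and 0.05 m and height (world z) of tile_1 between 0.009 and 0.0148 m and angle between tile_1's own z axis and vertical below 0.04 rad and linear speed of each of tile_1, tile_2, tile_3 below 0.02 m/s and distance of each of tile_2, tile_3 from where it was at the start of the episode below 0.04 m and angle between each of tile_2, tile_3's own z axis and vertical below 0.03 rad) or (x of tile_2 in the frame of tray between -0.03 and 0.03 m and y of tile_2 in the frame of tray between -0.05 and 0.05 m and height (world z) of tile_2 between 0.009 and 0.0148 m and angle between tile_2's own z axis and vertical below 0.04 rad and linear speed of each of tile_2, tile_1, tile_3 below 0.02 m/s and distance of each of tile_1, tile_3 from where it was at the start of the episode below 0.04 m and angle between each of tile_1, tile_3's own z axis and vertical below 0.03 rad) or (x of tile_3 in the frame of tray between -0.03 and 0.03 m and y of tile_3 in the frame of tray between -0.05 and 0.05 m and height (world z) of tile_3 between 0.009 and 0.0148 m and angle between tile_3's own z axis and vertical below 0.04 rad and linear speed of each of tile_3, tile_1, tile_2 below 0.02 m/s and distance of each of tile_1, tile_2 from where it was at the start of the episode below 0.04 m and angle between each of tile_1, tile_2's own z axis and vertical below 0.03 rad))); the robot touches nothing.
It fails at once if a tile is pressed on the slab with more than 25 N (contact force between any of tile_1, tile_2, tile_3 and slab above 25 N).
It fails at once if a tile is dropped or pressed into the tray with more than 40 N (contact force between any of tile_1, tile_2, tile_3 and tray above 40 N).
It fails at once if the stamp, the ring cutter or the rubber kidney is moved more than 30 mm (distance of any of wood_stamp, ring_cutter, rubber_kidney from where it was at the start of the episode above 0.03 m).
It also fails if it takes over 58 s, if anything falls off the work surface, if the arm or the gripper's body presses on something with over 40 N, if the wrist force passes 120 N, or if a joint passes its speed limit or range.

### The arm

A 6-joint arm with a two-finger parallel gripper is mounted at the origin on a cart in front of the work surface, level with it; the furniture and walls round the work are solid. World frame = base frame: x ahead of the robot, y to its left, z up, the work surface at z = 0. Lengths are in m, angles in degrees, forces in N, time in s.
With the tool pointing down it reaches from about 0.4 to 0.825 m from the base axis. Payload 7 kg.
Tool frame: the origin (TCP) lies at the very end of the fingers, on their centre line; the grasp point (between the pads) lies 19 mm behind it (ctrl.tcp_to_grasp is the distance from the TCP to the grasp point, in m); z points along the fingers, y is the direction in which the jaws open and shut (so a half turn about z gives the same grasp; the last joint's range is limited). The gripper opens to 88 mm and grips with 3 to 60 N. Pads are 19 mm wide; open, the fingers measure 130 mm over their backs; the gripper's body (78 mm by 193 mm) begins 47 mm behind the grasp point.
Start: joints at [91.622, 20.546, 0.682, 0, -70.136, -16.507], TCP at [0.173, 0.652, 0.227] pointing down, gripper open.
Joint ranges: [-176.03, 176.03], [-82.01, 121.73], [-58.28, 71.71], [-173.87, 95.51], [-174.79, -0.11], [-173.66, 173.66]. Speed limits (degrees/s): [136.94, 136.94, 172.46, 180, 180, 180].

### API

Orientations are given as [roll, pitch, yaw] about the fixed x, y, z axes, in that order (R = Rz(yaw) Ry(pitch) Rx(roll)).
In Python, from plant import ctrl gives the robot as it stands.
- The arm moves only by the tool jog_arm, never from a script. Its argument "commands" is a list of rows, each an object of numbers: "x", "y", "z": the shift along the tool's x, y, z in cm; "roll": the turn about the tool's z in rad. In form: [{"x": .., "y": .., "z": .., "roll": ..}, ...]. A call has 1 to 12 rows; each row shifts and turns the commanded pose from where the row before left it, along the tool's axes as they then stand; what a row does not reach is not made up. A row lasts 1/10 s, in which the tool goes at most 50 mm and 8.59 degrees, less where a joint would pass 70% of its speed; a pose out of reach is approached as far as the arm can. A call is refused whole if a number of a shift passes 5 or a number of a turn 0.15, either way. A call with a gripper value outside its range is refused whole. "gripper" is the finger opening in cm, from 0 to 8.76, set as the call begins (left out, the last holds). The fingers move at their own pace and stop on an object; the grip force is fixed at half the most. Time passes only in rows, so rows that do not move let the fingers close. It gives the time, the measured TCP pose, the force and the opening at its end, in the units of the state.
- ctrl.get_obs(): the state, without advancing time (a new reading comes with each control period).
- ctrl.snapshot(name): name is "scene" or "side" or "wrist"; returns a dict with "image" (384x512x3 uint8, red, green, blue), "mtx" (3x3 intrinsics, pixels), "position" and "orientation" of the camera in the world; the wrist camera has in their place "hand_eye" (4x4, takes a point from camera to tool coordinates, whose origin is the TCP and whose axes are the flange's). Camera axes: x right, y up, looking along -z (the intrinsics and any distortion apply to the point x, -y, -z); pixel columns grow to the right and rows downward; lengths in m; the calibration is good to about 2 mm. The wrist camera is an equidistant fisheye: a pixel r from the principal point sees the ray r / f radians off the axis. A picture is of the moment at which its call begins: read the wrist's pose just before it. There is no depth.
- ctrl.close_job(): hands the job in, once; it reports no verdict.
Trained networks look in the newest picture that a camera, given by its name, has taken for a name from the list of things; names that differ only in an ending like _2 or _b are one class to them, and where a whole thing is asked for, a point or a joint stands for the part that bears it (a point fixed in the world has none). Each returns a list of dicts, best first, with "confidence" (0 to 1); they miss things now and then, are a little off and sometimes report something else, mostly with a low value. They report only what shows in the picture. A call takes as long as a camera call.
- ctrl.search_frame(camera, query): "position" ([column, row] as shares, 0 to 1, of the picture: columns of its width, rows of its height, amid what is visible of it).
- ctrl.regions_of(camera, query): "mask" (384x512 bool, what is visible of it) and "position" ([column, row] as shares, 0 to 1, of the picture: columns of its width, rows of its height, amid what is visible of it).
The state is a dict: "clock": time; "joint_pos": joint angles; "qvel": joint speeds; "tau": joint torques, N m; "tool_pos": TCP position; "orientation": TCP orientation; "force": force on the tool from outside, world axes, zero at the start; "moment": the same for the moment, N m; "opening": finger opening in m.
Only numpy, scipy, OpenCV 4.12 (cv2) and the standard library are available. Lean on these libraries where they do the work, as an engineer would, in place of code of your own. Each camera call takes 0.05 s, during which the arm holds its last target.

## Working session

There is one attempt and no reset: what is moved stays moved. The work goes in short steps, Python scripts to look and compute and a tool call to move; the robot and the scene stay as the last step left them, time stands still between calls to the robot, and variables do not carry over. Pictures are saved under pics/ and viewed, and the job is handed in when it is done.

Besides the shell and the picture viewer there is one more tool, called after "Call:" by a JSON object that holds its "fn" and its "kwargs". jog_arm: Moves the arm, as the interface text tells. Its arguments: {"type":"object","properties":{"commands":{"type":"array"},"gripper":{"type":"number"}},"required":["commands"]}

```bash
ls; mkdir -p pics; python3 - <<'E'
from plant import ctrl
import cv2
print(ctrl.get_obs())
for n in ["scene","side","wrist"]:
    s=ctrl.snapshot(n); cv2.imwrite(f"pics/{n}0.png",s["image"][:,:,::-1])
    print(n,{k:v for k,v in s.items() if k!="image"})
    for q in ["tile_1","slab","tray","wood_stamp","ring_cutter","rubber_kidney"]:
        print(q,[(r["confidence"],r["position"]) for r in ctrl.search_frame(n,q)][:5])
E
```

```text
pics
{'clock': 0.0, 'joint_pos': array([ 9.16221843e+01,  2.05917588e+01,  6.33627514e-01, -2.11163324e-02,
       -7.01343052e+01, -1.65069897e+01]), 'qvel': array([-0.13602353,  0.01001487, -0.02953697, -0.00789402, -0.01070679,
       -0.04659864]), 'tau': array([-2.41434309e-04, -5.82713091e+01,  2.93050611e+01,  6.99747384e+00,
        6.82278143e-03, -1.51419463e-04]), 'tool_pos': array([0.17328463, 0.65187688, 0.22561478]), 'orientation': array([ 1.79905733e+02, -7.23445247e-03, -1.48919911e+01]), 'force': array([ 0.68101068,  0.62602497, -0.76825231]), 'moment': array([ 0.02772231,  0.03456326, -0.02405248]), 'opening': 0.08733280310170015}
scene {'mtx': array([[395.46728065,   0.        , 255.02240735],
       [  0.        , 395.46728065, 191.09113107],
       [  0.        ,   0.        ,   1.        ]]), 'position': array([ 0.12459633, -0.72236625,  0.54008499]), 'orientation': array([ 59.41137022,  -0.32916185, -29.92956578])}
tile_1 [(0.98, [0.4467, 0.5276]), (0.74, [0.4154, 0.4833]), (0.65, [0.4658, 0.5917])]
slab [(0.6, [0.4564, 0.5628])]
tray [(0.71, [0.3719, 0.4333])]
[... 626 characters left out ...]
.35, [0.5443, 0.5315])]
ring_cutter []
rubber_kidney [(0.47, [0.4107, 0.4596]), (0.44, [0.5113, 0.7128])]
wrist {'mtx': array([[297.31863964,   0.        , 249.67840133],
       [  0.        , 297.31863964, 197.32518804],
       [  0.        ,   0.        ,   1.        ]]), 'hand_eye': array([[-1.23630710e-03,  9.57064320e-01,  2.89873004e-01,
         7.89132300e-02],
       [ 9.99998829e-01,  1.44471833e-03, -5.04989150e-04,
         6.01810694e-04],
       [-9.02091941e-04,  2.89872040e-01, -9.57064986e-01,
        -1.58535642e-01],
       [ 0.00000000e+00,  0.00000000e+00,  0.00000000e+00,
         1.00000000e+00]])}
tile_1 []
slab []
tray []
wood_stamp []
ring_cutter []
rubber_kidney []
```

View pics/scene0.png

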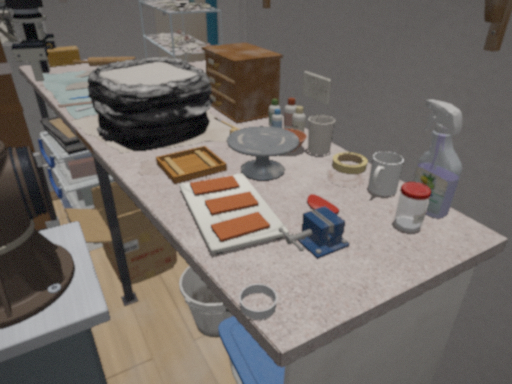

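View pics/side0.png

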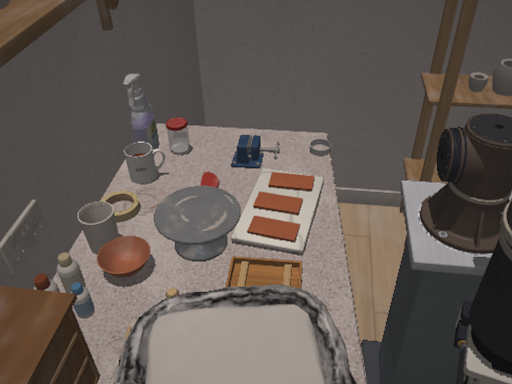

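View pics/wrist0.png

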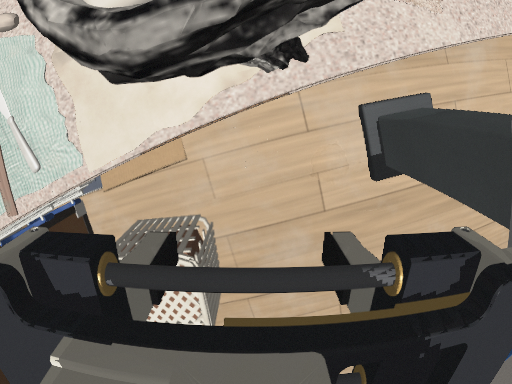

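The scene view shows the slab with three tiles (about 215,185; 231,203; 241,227), the tray (190,163), ring cutter (258,300) and red kidney behind the vise (322,206). A cake stand (263,150) stands close by and the stamp isn't visible.

```bash
cat > h.py <<'E'
import numpy as np, cv2
from scipy.spatial.transform import Rotation as R
from plant import ctrl
def campose(s,obs=None):
    if "hand_eye" in s:
        T=np.eye(4);T[:3,:3]=R.from_euler("xyz",obs["orientation"],degrees=True).as_matrix();T[:3,3]=obs["tool_pos"]
        C=T@s["hand_eye"]; return C[:3,:3],C[:3,3],True
    return R.from_euler("xyz",s["orientation"],degrees=True).as_matrix(),np.array(s["position"]),False
def to_plane(s,uv,z,obs=None):
    Rm,p,fe=campose(s,obs); K=s["mtx"]; uv=np.atleast_2d(uv).astype(float)
    a=(uv-K[:2,2])/[K[0,0],K[1,1]]
    if fe:
        r=np.linalg.norm(a,axis=1,keepdims=True); d=np.c_[a/np.maximum(r,1e-9)*np.sin(r),np.cos(r)]
    else: d=np.c_[a,np.ones(len(a))]
    d=d*[1,-1,-1]; w=d@Rm.T
    return p+w*((z-p[2])/w[:,2])[:,None]
def proj(s,P,obs=None):
    Rm,p,fe=campose(s,obs);K=s["mtx"]
    c=((np.atleast_2d(P)-p)@Rm)*[1,-1,-1]
    if fe:
        rr=np.linalg.norm(c[:,:2],axis=1,keepdims=True);a=c[:,:2]/np.maximum(rr,1e-9)*np.arctan2(rr,c[:,2:])
    else: a=c[:,:2]/c[:,2:]
    return a*[K[0,0],K[1,1]]+K[:2,2]
def rect(s,mask,z,obs=None):
    cs,_=cv2.findContours(mask.astype(np.uint8),cv2.RETR_EXTERNAL,cv2.CHAIN_APPROX_NONE)
    c=max(cs,key=cv2.contourArea)[:,0,:]
    P=to_plane(s,c,z,obs)[:,:2]*1000
    return cv2.minAreaRect(P.astype(np.float32))
E
python3 - <<'E'
from h import *
for n in ["scene","side"]:
    s=ctrl.snapshot(n)
    for q,z in [("tile_1",.03),("slab",.02),("tray",.024),("ring_cutter",.022),("rubber_kidney",.008),("wood_stamp",.06)]:
        for r in ctrl.regions_of(n,q):
            print(n,q,r["confidence"],np.round(np.array(r["position"])*[512,384]),r["mask"].sum(),np.round(np.concatenate([np.atleast_1d(x) for x in rect(s,r["mask"],z)])))
E
```

```text
scene tile_1 0.71 [231. 203.] 761 [482.   2.  72. 122.  85.]
scene tile_1 0.61 [212. 186.] 668 [482. 103.  79. 122.  81.]
scene tile_1 0.57 [240. 228.] 997 [455. -91.  70. 122.  87.]
scene slab 0.77 [234. 217.] 3041 [474.   2. 314. 184.  82.]
scene tray 0.87 [190. 166.] 1688 [481. 263. 175. 189.   2.]
scene ring_cutter 0.55 [257. 289.] 824 [ 382. -293.   85.   68.   60.]
scene rubber_kidney 0.5 [318. 202.] 313 [697. -80.  72.  85.  43.]
side tile_1 0.95 [291. 182.] 631 [458. -76.  68. 120.  87.]
side tile_1 0.75 [274. 230.] 904 [486. 117.  69. 119.  80.]
side tile_1 0.75 [281. 202.] 800 [484.  19.  71. 123.  82.]
side tile_1 0.53 [281. 217.] 2832 [477.  32. 305. 179.  82.]
side slab 0.62 [280. 218.] 2728 [478.  20. 310. 182.  82.]
side tray 0.8 [263. 271.] 1962 [489. 256. 163.  89.   4.]
side ring_cutter 0.82 [322. 144.] 301 [ 384. -268.   64.   95.    3.]
side rubber_kidney 0.74 [212. 177.] 212 [688. -89.  61.  55.  84.]
side wood_stamp 0.68 [280. 217.] 2957 [473.  68. 295. 173.  82.]
side wood_stamp 0.41 [171. 293.] 106 [669. 366.  28.  24.  29.]
```

```bash
python3 - <<'E'
from h import *
s=ctrl.snapshot("scene"); d=ctrl.snapshot("side")
def tri(u1,u2):
    A=[];b=[]
    o=[]
    for S,u in((s,u1),(d,u2)):
        p=campose(S)[1]; q=to_plane(S,[u],0)[0]; v=(q-p)/np.linalg.norm(q-p); M=np.eye(3)-np.outer(v,v); A.append(M); b.append(M@p)
    x=np.linalg.lstsq(np.vstack(A),np.concatenate(b),rcond=None)[0]; return np.round(x,3)
print("standL",tri((229,139),(240,212)),"stand centre",tri((264,138),(198,213)),"R",tri((299,138),(155,213)))
print("stand base",to_plane(s,[(263,170),(242,170)],0.0).round(3),to_plane(d,[(202,245)],0).round(3))
for z in(.2,.3): print("bag near/right edge",z,to_plane(s,[(150,75),(208,95),(92,80)],z).round(3),to_plane(d,[(210,290),(350,340)],z).round(3))
E
```

```text
standL [0.557 0.166 0.119] stand centre [0.661 0.159 0.102] R [0.773 0.147 0.082]
stand base [[0.665 0.162 0.   ]
 [0.611 0.193 0.   ]] [[0.657 0.165 0.   ]]
bag near/right edge 0.2 [[0.488 0.607 0.2  ]
 [0.566 0.31  0.2  ]
 [0.308 0.634 0.2  ]] [[0.555 0.464 0.2  ]
 [0.32  0.535 0.2  ]]
bag near/right edge 0.3 [[0.381 0.216 0.3  ]
 [0.436 0.006 0.3  ]
 [0.254 0.235 0.3  ]] [[0.53  0.545 0.3  ]
 [0.33  0.605 0.3  ]]
```

Call:
{"fn": "jog_arm", "kwargs": {"commands": [{"z": -4}, {"z": -4}, {"z": -4}, {"z": -4}]}}

```text
validation failed for argument at $.co...
```

Call:
{"fn": "jog_arm", "kwargs": {"commands": [{"x": 0, "y": 0, "z": -4, "roll": 0}, {"x": 0, "y": 0, "z": -4, "roll": 0}, {"x": 0, "y": 0, "z": -4, "roll": 0}, {"x": 0, "y": 0, "z": -4, "roll": 0}], "gripper": 0}}

```text
clock: 2.25
tool_pos: [0.1734, 0.652, 0.3884]
orientation: [-180.0, 0.0, -14.9]
force: [0.7, 0.9, 0.3]
opening: 0.0611
```

Call:
{"fn": "jog_arm", "kwargs": {"commands": [{"x": 3.0, "y": 3.95, "z": 0, "roll": 0}, {"x": 3.0, "y": 3.95, "z": 0, "roll": 0}, {"x": 3.0, "y": 3.95, "z": 0, "roll": 0}, {"x": 3.0, "y": 3.95, "z": 0, "roll": 0}, {"x": 3.0, "y": 3.95, "z": 0, "roll": 0}, {"x": 3.0, "y": 3.95, "z": 0, "roll": 0}, {"x": 3.0, "y": 3.95, "z": 0, "roll": 0}, {"x": 3.0, "y": 3.95, "z": 0, "roll": 0}, {"x": 3.0, "y": 3.95, "z": 0, "roll": 0}, {"x": 3.0, "y": 3.95, "z": 0, "roll": 0}, {"x": 3.0, "y": 3.95, "z": 0, "roll": 0}, {"x": 3.0, "y": 3.95, "z": 0, "roll": 0}]}}

```text
clock: 3.45
tool_pos: [0.3996, 0.0997, 0.3872]
orientation: [-179.9, -0.1, -14.8]
force: [1.8, 0.4, -1.2]
opening: 0.0005
```

```bash
python3 - <<'E'
from h import *
import pickle
o=ctrl.get_obs(); s=ctrl.snapshot("wrist"); cv2.imwrite("pics/wrist1.png",s["image"][:,:,::-1])
print(o["tool_pos"],o["orientation"],o["joint_pos"].round(1))
m={}
for q,z in [("tile_1",.03),("slab",.02),("tray",.024)]:
    m[q]=ctrl.regions_of("wrist",q)
    for r in m[q]:
        print(q,r["confidence"],np.round(np.array(r["position"])*[512,384]),r["mask"].sum(),np.round(np.concatenate([np.atleast_1d(x) for x in rect(s,r["mask"],z,o)]),1))
pickle.dump((o,s,m),open("w1.pkl","wb"))
E
```

```text
[0.39963098 0.09974317 0.38720542] [-1.79910841e+02 -6.13500638e-02 -1.48451373e+01] [ 41.8  -9.5 -12.8   0.  -86.6  33.4]
tile_1 0.92 [284.  96.] 2391 [484.3  13.1  62.  121.3  83. ]
tile_1 0.89 [339. 100.] 2212 [457.4 -82.5  63.2 122.4  86.6]
tile_1 0.71 [230. 109.] 2424 [486.1 111.5  62.4 122.3  80.2]
tile_1 0.16 [442. 122.] 461 [ 383.3 -291.8   45.7   66.2   74.5]
slab 0.82 [270. 100.] 9586 [478.4  13.4 300.5 181.8  81.9]
tray 0.75 [143. 133.] 6618 [489.  283.9 163.7 155.5   1.2]
```

View pics/wrist1.png

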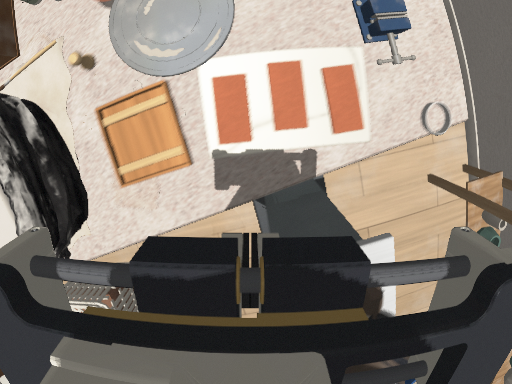

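The wrist view clearly shows the tiles at (230,109), (284,96) and (339,100), the tray at (143,133), and the stamp near (82,60), which is clear of the work. I'll press the near (-x) ends, away from the cake stand.

Call:
{"fn": "jog_arm", "kwargs": {"commands": [{"x": 1.64, "y": -1.47, "z": 2.2, "roll": 0}, {"x": 1.64, "y": -1.47, "z": 4.0, "roll": 0}, {"x": 0, "y": 0, "z": 4.5, "roll": 0}, {"x": 0, "y": 0, "z": 4.8, "roll": 0}, {"x": 0, "y": 0, "z": 4.8, "roll": 0}, {"x": 0, "y": 0, "z": 4.8, "roll": 0}, {"x": 0, "y": 0, "z": 4.5, "roll": 0}, {"x": 0, "y": 0, "z": 2.5, "roll": -0.087}, {"x": 0, "y": 0, "z": 1.2, "roll": 0}, {"x": 0, "y": 0, "z": 0, "roll": 0}]}}

```text
clock: 4.65
tool_pos: [0.4373, 0.1225, 0.0518]
orientation: [179.8, 0.2, -9.8]
force: [-0.4, 0.8, 0.7]
opening: 0.0004
```

```bash
python3 - <<'E'
from h import *
o=ctrl.get_obs(); print(o["tool_pos"],o["orientation"],o["force"])
s=ctrl.snapshot("wrist"); cv2.imwrite("pics/wrist2.png",s["image"][:,:,::-1])
E
```

```text
[0.4373347  0.1224678  0.05177895] [ 1.79827666e+02  1.58335659e-01 -9.76916608e+00] [-0.35007076  0.79821686  0.6874521 ]
```

View pics/wrist2.png

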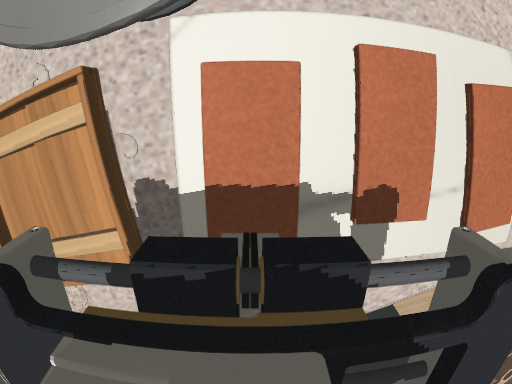

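The fingertips are over the near end of the third tile (left tile in view).

Call:
{"fn": "jog_arm", "kwargs": {"commands": [{"x": 0, "y": 0, "z": 0.8, "roll": 0}, {"x": 0, "y": 0, "z": 0.6, "roll": 0}, {"x": 0, "y": 0, "z": 0.3, "roll": 0}, {"x": 0, "y": 0, "z": 0.1, "roll": 0}, {"x": 0, "y": 0, "z": 0.1, "roll": 0}, {"x": 0, "y": 0, "z": 0, "roll": 0}]}}

```text
clock: 5.3
tool_pos: [0.4389, 0.1217, 0.0347]
orientation: [-180.0, -0.0, -9.9]
force: [-0.3, 0.1, 0.6]
opening: 0.0003
```

Call:
{"fn": "jog_arm", "kwargs": {"commands": [{"x": 0, "y": 0, "z": 0.05, "roll": 0}, {"x": 0, "y": 0, "z": 0.05, "roll": 0}, {"x": 0, "y": 0, "z": 0, "roll": 0}]}}

```text
clock: 5.6
tool_pos: [0.4389, 0.1217, 0.0336]
orientation: [-180.0, -0.0, -9.9]
force: [-0.4, 0.5, 0.2]
opening: 0.0003
```

Call:
{"fn": "jog_arm", "kwargs": {"commands": [{"x": 0, "y": 0, "z": 0.05, "roll": 0}, {"x": 0, "y": 0, "z": 0, "roll": 0}]}}

```text
clock: 5.8
tool_pos: [0.4388, 0.1218, 0.033]
orientation: [-180.0, -0.0, -9.9]
force: [-0.4, -0.4, 0.1]
opening: 0.0003
```

Call:
{"fn": "jog_arm", "kwargs": {"commands": [{"x": 0, "y": 0, "z": 0.05, "roll": 0}, {"x": 0, "y": 0, "z": 0, "roll": 0}]}}

```text
clock: 6.0
tool_pos: [0.4388, 0.1217, 0.0325]
orientation: [180.0, 0.0, -9.9]
force: [-0.2, -0.3, 0.2]
opening: 0.0001
```

Not in contact yet (tile top is about 30 mm).

Call:
{"fn": "jog_arm", "kwargs": {"commands": [{"x": 0, "y": 0, "z": 0.1, "roll": 0}, {"x": 0, "y": 0, "z": 0.1, "roll": 0}, {"x": 0, "y": 0, "z": 0, "roll": 0}]}}

```text
clock: 6.3
tool_pos: [0.4387, 0.1217, 0.0304]
orientation: [180.0, 0.0, -9.9]
force: [0.4, 0.8, -0.2]
opening: 0.0004
```

Call:
{"fn": "jog_arm", "kwargs": {"commands": [{"x": 0, "y": 0, "z": 0.05, "roll": 0}, {"x": 0, "y": 0, "z": 0, "roll": 0}]}}

```text
clock: 6.5
tool_pos: [0.4387, 0.1217, 0.03]
orientation: [180.0, 0.0, -9.9]
force: [-0.6, 0.6, 2.1]
opening: 0.0003
```

Call:
{"fn": "jog_arm", "kwargs": {"commands": [{"x": 0, "y": 0, "z": 0.05, "roll": 0}, {"x": 0, "y": 0, "z": 0, "roll": 0}]}}

```text
clock: 6.7
tool_pos: [0.4387, 0.1217, 0.0295]
orientation: [180.0, 0.0, -9.9]
force: [-1.3, 0.3, 1.2]
opening: 0.0002
```

Call:
{"fn": "jog_arm", "kwargs": {"commands": [{"x": 0, "y": 0, "z": 0.05, "roll": 0}, {"x": 0, "y": 0, "z": 0, "roll": 0}]}}

```text
clock: 6.9
tool_pos: [0.4388, 0.1217, 0.029]
orientation: [180.0, 0.0, -9.9]
force: [-1.7, 0.9, 1.9]
opening: 0.0003
```

Call:
{"fn": "jog_arm", "kwargs": {"commands": [{"x": 0, "y": 0, "z": 0.03, "roll": 0}, {"x": 0, "y": 0, "z": 0, "roll": 0}]}}

```text
clock: 7.1
tool_pos: [0.4388, 0.1217, 0.0287]
orientation: [180.0, 0.0, -9.9]
force: [-0.9, 0.3, 1.4]
opening: 0.0003
```

Force stays near 1.5 N over more than 1 mm of travel, so this tile is rocking. I'll keep going until the end meets the slab.

Call:
{"fn": "jog_arm", "kwargs": {"commands": [{"x": 0, "y": 0, "z": 0.1, "roll": 0}, {"x": 0, "y": 0, "z": 0, "roll": 0}]}}

```text
clock: 7.3
tool_pos: [0.4388, 0.1217, 0.0277]
orientation: [180.0, 0.0, -9.9]
force: [-1.3, 0.2, 2.4]
opening: -0.0001
```

Call:
{"fn": "jog_arm", "kwargs": {"commands": [{"x": 0, "y": 0, "z": 0.07, "roll": 0}, {"x": 0, "y": 0, "z": 0, "roll": 0}]}}

```text
clock: 7.5
tool_pos: [0.4388, 0.1217, 0.0272]
orientation: [180.0, 0.0, -9.9]
force: [-2.9, 0.6, 4.9]
opening: 0.0007
```

Call:
{"fn": "jog_arm", "kwargs": {"commands": [{"x": 0, "y": 0, "z": 0.04, "roll": 0}, {"x": 0, "y": 0, "z": 0, "roll": 0}]}}

```text
clock: 7.7
tool_pos: [0.4388, 0.1217, 0.0269]
orientation: [180.0, -0.0, -9.9]
force: [-4.1, 0.1, 7.6]
opening: 0.0005
```

Call:
{"fn": "jog_arm", "kwargs": {"commands": [{"x": 0, "y": 0, "z": 0, "roll": 0}, {"x": 0, "y": 0, "z": 0, "roll": 0}, {"x": 0, "y": 0, "z": 0, "roll": 0}, {"x": 0, "y": 0, "z": 0, "roll": 0}, {"x": 0, "y": 0, "z": 0, "roll": 0}, {"x": 0, "y": 0, "z": 0, "roll": 0}, {"x": 0, "y": 0, "z": 0, "roll": 0}, {"x": 0, "y": 0, "z": 0, "roll": 0}, {"x": 0, "y": 0, "z": 0, "roll": 0}, {"x": 0, "y": 0, "z": 0, "roll": 0}, {"x": 0, "y": 0, "z": 0, "roll": 0}, {"x": 0, "y": 0, "z": 0, "roll": 0}]}}

```text
clock: 8.9
tool_pos: [0.4388, 0.1217, 0.0269]
orientation: [-180.0, -0.0, -9.9]
force: [-3.1, 0.6, 6.6]
opening: 0.0004
```

```bash
python3 - <<'E'
from h import *
s=ctrl.snapshot("wrist"); cv2.imwrite("pics/wrist3.png",s["image"][:,:,::-1])
s=ctrl.snapshot("scene"); cv2.imwrite("pics/scene3.png",cv2.resize(s["image"][140:270,150:330,::-1],None,fx=4,fy=4))
E
```

```text
(no output)
```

View pics/wrist3.png

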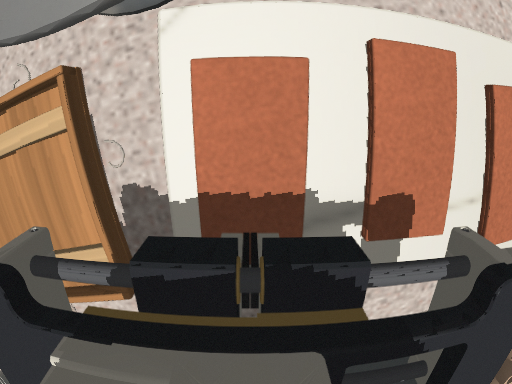

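View pics/scene3.png

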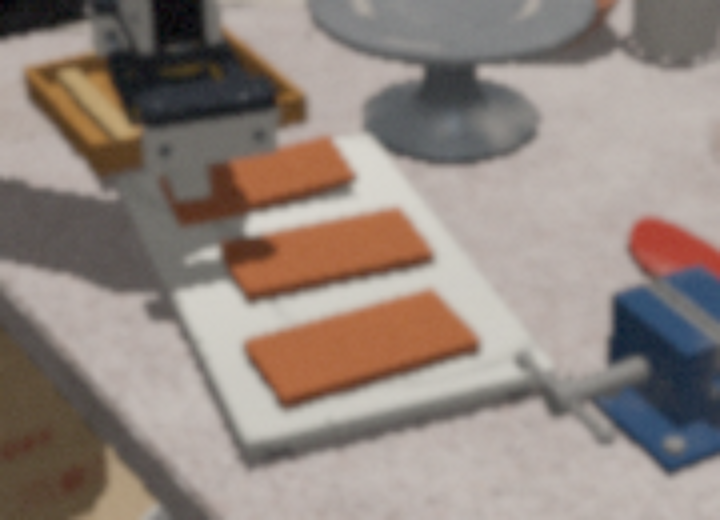

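Tile 3's far end is raised (about 340,150 in the enlarged scene crop), so it is the warped one and its near end is held down at about 7 N. I'll let go, rise and re-measure.

Call:
{"fn": "jog_arm", "kwargs": {"commands": [{"x": 0, "y": 0, "z": -0.1, "roll": 0}, {"x": 0, "y": 0, "z": -0.1, "roll": 0}, {"x": 0, "y": 0, "z": -0.1, "roll": 0}, {"x": 0, "y": 0, "z": -0.2, "roll": 0}, {"x": 0, "y": 0, "z": -1.5, "roll": 0}, {"x": 0, "y": 0, "z": -3, "roll": 0}, {"x": 0, "y": 0, "z": -4, "roll": 0}, {"x": 0, "y": 0, "z": -4, "roll": 0}, {"x": 0, "y": 0, "z": 0, "roll": 0}, {"x": 0, "y": 0, "z": 0, "roll": 0}], "gripper": 0}}

```text
clock: 10.0
tool_pos: [0.4391, 0.1221, 0.1576]
orientation: [-179.9, -0.1, -9.9]
force: [-1.2, -0.6, -0.4]
opening: 0.0006
```

```bash
python3 - <<'E'
from h import *
o=ctrl.get_obs(); s=ctrl.snapshot("wrist"); cv2.imwrite("pics/wrist4.png",s["image"][:,:,::-1])
print(o["tool_pos"],o["orientation"],o["joint_pos"].round(1))
for q,z in [("tile_1",.03),("tray",.024)]:
    for r in ctrl.regions_of("wrist",q):
        print(q,r["confidence"],np.round(np.array(r["position"])*[512,384]),r["mask"].sum(),np.round(np.concatenate([np.atleast_1d(x) for x in rect(s,r["mask"],z,o)]),1))
        if q=="tray":
            c=max(cv2.findContours(r["mask"].astype(np.uint8),0,1)[0],key=cv2.contourArea)[:,0]; print(cv2.approxPolyDP(c,6,True)[:,0].tolist())
E
```

```text
[0.43914939 0.12210331 0.15764458] [-1.79870046e+02 -9.10897109e-02 -9.91231175e+00] [ 40.4   3.  -31.7  -0.  -55.2  39.7]
tile_1 0.68 [426. 141.] 4711 [457.7 -81.1  64.6 119.7  86.5]
tray 0.77 [106. 165.] 17059 [488.8 283.7 165.1 159.2   1. ]
[[143, 81], [31, 121], [69, 246], [167, 230], [178, 221]]
```

View pics/wrist4.png

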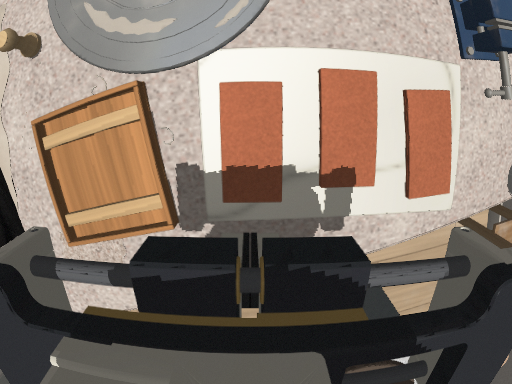

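```bash
python3 - <<'E'
from h import *
o=ctrl.get_obs(); s=ctrl.snapshot("wrist")
P=to_plane(s,[(220,83),(282,82),(282,202),(222,203)],.03,o)[:,:2]*1e3; print(P.round(1),P.mean(0), np.degrees(np.arctan2(*(P[0]+P[1]-P[2]-P[3])[::-1])))
P=to_plane(s,[(33,122),(137,82),(177,225),(71,245)],.024,o)[:,:2]*1e3; print(P.round(1),P.mean(0))
B=to_plane(s,[(89,128),(114,211)],.016,o)[:,:2]*1e3; print(B)
E
```

```text
[[545.9 129.6]
 [536.9  72.1]
 [420.1  90.4]
 [429.6 150.1]] [483.13215442 110.54867742] -9.454515630972969
[[563.6 355.5]
 [567.3 212. ]
 [411.8 204.2]
 [406.5 351.4]] [487.29230742 280.7841136 ]
[[535.53774051 282.31500502]
 [437.33873261 278.019317  ]]
```

```bash
python3 - <<'E'
from h import *
o=ctrl.get_obs(); s=ctrl.snapshot("wrist")
print(to_plane(s,[(60,45),(100,66),(150,72),(200,58),(240,32),(262,8)],.11,o).round(3))
E
```

```text
[[0.602 0.241 0.11 ]
 [0.573 0.208 0.11 ]
 [0.557 0.17  0.11 ]
 [0.558 0.134 0.11 ]
 [0.571 0.104 0.11 ]
 [0.586 0.086 0.11 ]]
```

Call:
{"fn": "jog_arm", "kwargs": {"commands": [{"x": 1.9, "y": 0.16, "z": 0, "roll": 0}, {"x": 1.9, "y": 0.16, "z": 0, "roll": 0}, {"x": 0, "y": 0, "z": 2, "roll": 0}, {"x": 0, "y": 0, "z": 3, "roll": 0}, {"x": 0, "y": 0, "z": 3, "roll": 0}, {"x": 0, "y": 0, "z": 1.5, "roll": 0}, {"x": 0, "y": 0, "z": 0, "roll": 0}, {"x": 0, "y": 0, "z": 0, "roll": 0}], "gripper": 7.6}}

```text
clock: 11.05
tool_pos: [0.4756, 0.1119, 0.0614]
orientation: [179.9, 0.1, -9.9]
force: [0.4, -0.5, 0.3]
opening: 0.0589
```

```bash
python3 - <<'E'
from h import *
o=ctrl.get_obs(); s=ctrl.snapshot("wrist"); cv2.imwrite("pics/wrist5.png",s["image"][:,:,::-1])
print(o["tool_pos"],o["orientation"],o["opening"])
s=ctrl.snapshot("scene"); cv2.imwrite("pics/scene5.png",cv2.resize(s["image"][110:270,130:330,::-1],None,fx=3.5,fy=3.5))
E
```

```text
[0.47561985 0.11189921 0.06137393] [ 1.79923257e+02  5.57132091e-02 -9.88623994e+00] 0.05891081460537724
```

View pics/wrist5.png

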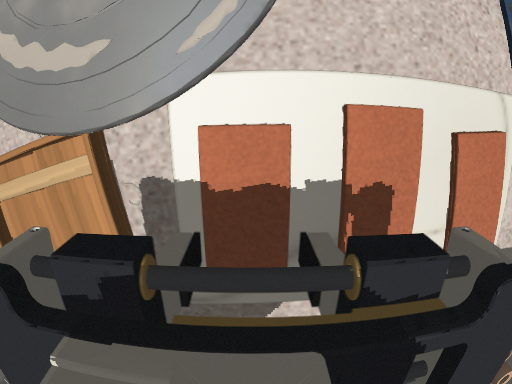

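View pics/scene5.png

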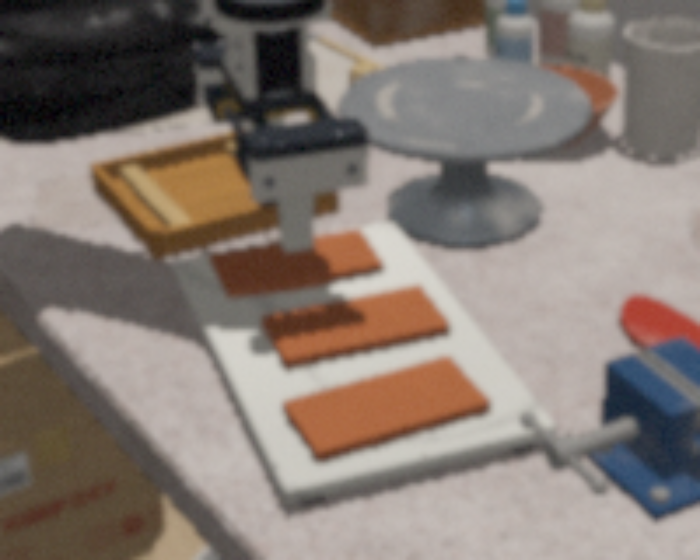

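The fingers straddle the warped tile and are still opening. The body clears the stand by about 2 cm.

Call:
{"fn": "jog_arm", "kwargs": {"commands": [{"x": 0, "y": 0, "z": 0, "roll": 0}, {"x": 0, "y": 0, "z": 0, "roll": 0}, {"x": 0, "y": 0, "z": 0, "roll": 0}, {"x": 0, "y": 0, "z": 0, "roll": 0}], "gripper": 7.6}}

```text
clock: 11.55
tool_pos: [0.4758, 0.1121, 0.062]
orientation: [-180.0, -0.0, -9.9]
force: [-0.3, 0.1, 0.1]
opening: 0.0759
```

Call:
{"fn": "jog_arm", "kwargs": {"commands": [{"x": 0, "y": 0, "z": 1, "roll": 0}, {"x": 0, "y": 0, "z": 1, "roll": 0}, {"x": 0, "y": 0, "z": 0.9, "roll": 0}, {"x": 0, "y": 0, "z": 0.5, "roll": 0}, {"x": 0, "y": 0, "z": 0.3, "roll": 0}, {"x": 0, "y": 0, "z": 0, "roll": 0}, {"x": 0, "y": 0, "z": 0, "roll": 0}]}}

```text
clock: 12.25
tool_pos: [0.4758, 0.1121, 0.0247]
orientation: [180.0, -0.0, -9.9]
force: [-0.8, 0.0, 0.2]
opening: 0.0761
```

Call:
{"fn": "jog_arm", "kwargs": {"commands": [{"x": 0, "y": 0, "z": 0.15, "roll": 0}, {"x": 0, "y": 0, "z": 0, "roll": 0}]}}

```text
clock: 12.45
tool_pos: [0.4758, 0.1121, 0.0233]
orientation: [-180.0, -0.0, -9.9]
force: [0.6, -0.1, 0.6]
opening: 0.0759
```

Call:
{"fn": "jog_arm", "kwargs": {"commands": [{"x": 0, "y": 0, "z": 0, "roll": 0}, {"x": 0, "y": 0, "z": 0, "roll": 0}, {"x": 0, "y": 0, "z": 0, "roll": 0}, {"x": 0, "y": 0, "z": 0, "roll": 0}, {"x": 0, "y": 0, "z": 0, "roll": 0}, {"x": 0, "y": 0, "z": 0, "roll": 0}, {"x": 0, "y": 0, "z": 0, "roll": 0}, {"x": 0, "y": 0, "z": 0, "roll": 0}], "gripper": 5.0}}

```text
clock: 13.25
tool_pos: [0.4759, 0.1122, 0.0232]
orientation: [-180.0, -0.0, -9.9]
force: [1.3, 1.4, 0.2]
opening: 0.0594
```

Call:
{"fn": "jog_arm", "kwargs": {"commands": [{"x": 0, "y": 0, "z": -0.5, "roll": 0}, {"x": 0, "y": 0, "z": -1, "roll": 0}, {"x": 0, "y": 0, "z": -2, "roll": 0}, {"x": 0, "y": 0, "z": -2.5, "roll": 0}, {"x": 0, "y": 0, "z": -2.5, "roll": 0}, {"x": 0, "y": 0, "z": -2.5, "roll": 0}, {"x": 0, "y": 0, "z": -1, "roll": 0}, {"x": 0, "y": 0, "z": 0, "roll": 0}, {"x": 0, "y": 0, "z": 0, "roll": 0}]}}

```text
clock: 14.15
tool_pos: [0.475, 0.1117, 0.1424]
orientation: [180.0, 0.1, -9.9]
force: [-0.3, -0.3, -2.0]
opening: 0.0595
```

```bash
python3 - <<'E'
from h import *
o=ctrl.get_obs(); s=ctrl.snapshot("wrist"); cv2.imwrite("pics/wrist6.png",s["image"][:,:,::-1])
print(o["tool_pos"],o["orientation"],o["opening"])
E
```

```text
[0.47503338 0.11174555 0.14240437] [ 1.79981969e+02  5.42105453e-02 -9.92499819e+00] 0.059510264470765434
```

View pics/wrist6.png

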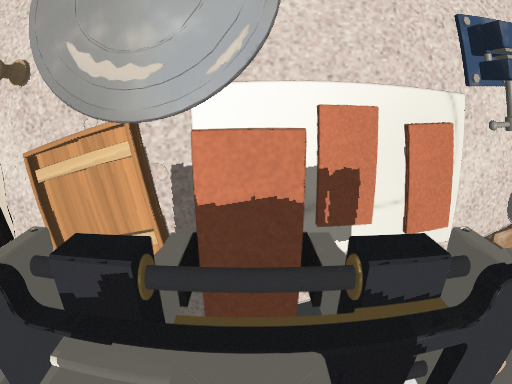

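Call:
{"fn": "jog_arm", "kwargs": {"commands": [{"x": -0.42, "y": -2.79, "z": 0, "roll": 0}, {"x": -0.42, "y": -2.79, "z": 0, "roll": 0}, {"x": -0.42, "y": -2.79, "z": 0, "roll": 0}, {"x": -0.42, "y": -2.79, "z": 0, "roll": 0}, {"x": -0.42, "y": -2.79, "z": 0, "roll": 0}, {"x": -0.42, "y": -2.79, "z": 0, "roll": 0}, {"x": 0, "y": 0, "z": 0, "roll": -0.104}, {"x": 0, "y": 0, "z": 0, "roll": -0.104}, {"x": 0, "y": 0, "z": 0, "roll": 0}, {"x": 0, "y": 0, "z": 0, "roll": 0}]}}

```text
clock: 15.2
tool_pos: [0.4792, 0.2808, 0.1419]
orientation: [179.9, 0.1, 1.8]
force: [-0.8, -1.3, -1.6]
opening: 0.0595
```

```bash
python3 - <<'E'
from h import *
o=ctrl.get_obs(); s=ctrl.snapshot("wrist"); im=s["image"][:,:,::-1].copy()
print(o["tool_pos"],o["orientation"],o["opening"])
# overlay expected tray rim & battens, expected tile
c=np.array([.487,.281]);a=np.radians(2);Rz=np.array([[np.cos(a),-np.sin(a)],[np.sin(a),np.cos(a)]])
def box(x0,x1,y0,y1,z,col):
    P=np.array([[x0,y0],[x1,y0],[x1,y1],[x0,y1]])@Rz.T+c
    q=proj(s,np.c_[P,np.full(4,z)],o); cv2.polylines(im,[q.round().astype(int)],True,col,1)
box(-.082,.082,-.075,.075,.024,(0,255,0)); box(.042,.058,-.069,.069,.016,(255,0,0)); box(-.06,.06,-.03,.03,o["tool_pos"][2]+.0068,(255,255,0))
cv2.imwrite("pics/wrist7.png",im)
d=ctrl.snapshot("side"); cv2.imwrite("pics/side7.png",cv2.resize(d["image"][140:384,150:400,::-1],None,fx=2.4,fy=2.4))
E
```

```text
[0.47921235 0.2807762  0.14194606] [1.79908098e+02 9.15490667e-02 1.83708735e+00] 0.05947635238450716
```

View pics/wrist7.png

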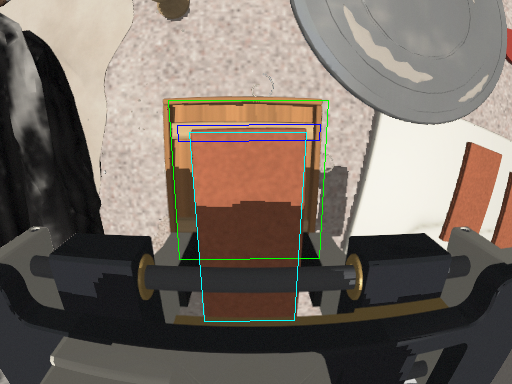

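View pics/side7.png

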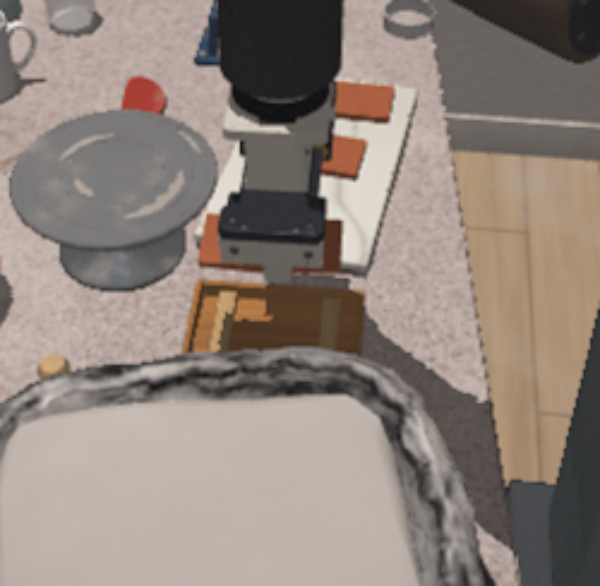

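```bash
python3 - <<'E'
from h import *
o=ctrl.get_obs(); s=ctrl.snapshot("wrist")
for z in(0,.1,.2): print(z,to_plane(s,[(102,235),(95,190),(70,120),(40,60)],z,o).round(3)[:,:2].tolist())
d=ctrl.snapshot("side")
for z in(.1,.15,.2): print(z,to_plane(d,[(150+300/2.4,140+350/2.4),(150+360/2.4,140+360/2.4),(150+200/2.4,140+365/2.4)],z).round(3)[:,:2].tolist())
E
```

```text
0 [[0.414, 0.457], [0.47, 0.458], [0.552, 0.486], [0.629, 0.533]]
0.1 [[0.462, 0.399], [0.499, 0.4], [0.554, 0.419], [0.606, 0.45]]
0.2 [[0.51, 0.341], [0.529, 0.342], [0.556, 0.351], [0.582, 0.367]]
0.1 [[0.455, 0.357], [0.405, 0.361], [0.534, 0.383]]
0.15 [[0.451, 0.399], [0.404, 0.403], [0.525, 0.423]]
0.2 [[0.446, 0.441], [0.403, 0.445], [0.515, 0.464]]
```

Tile overlay fits. The tray sits about 6 mm further in +y than I assumed. The bag limits the gripper body on +y, so I'll place the tile slightly to -y, well within tolerance.

Call:
{"fn": "jog_arm", "kwargs": {"commands": [{"x": 0, "y": 0.3, "z": 1, "roll": 0}, {"x": 0, "y": 0, "z": 2, "roll": 0}, {"x": 0, "y": 0, "z": 2, "roll": 0}, {"x": 0, "y": 0, "z": 2, "roll": 0}, {"x": 0, "y": 0, "z": 1, "roll": 0}, {"x": 0, "y": 0, "z": 0, "roll": 0}]}}

```text
clock: 16.0
tool_pos: [0.479, 0.2772, 0.0615]
orientation: [179.9, 0.1, 2.0]
force: [-0.5, -0.0, -1.4]
opening: 0.0593
```

```bash
python3 - <<'E'
from h import *
o=ctrl.get_obs(); s=ctrl.snapshot("wrist"); cv2.imwrite("pics/wrist8.png",s["image"][:,:,::-1])
print(o["tool_pos"],o["orientation"],o["opening"],o["force"])
d=ctrl.snapshot("side"); cv2.imwrite("pics/side8.png",cv2.resize(d["image"][180:330,200:360,::-1],None,fx=4,fy=4))
E
```

```text
[0.4789589  0.2772407  0.06148593] [1.79869738e+02 1.31142619e-01 1.97994780e+00] 0.05926644897284635 [-0.45529677 -0.03272802 -1.42872497]
```

View pics/wrist8.png

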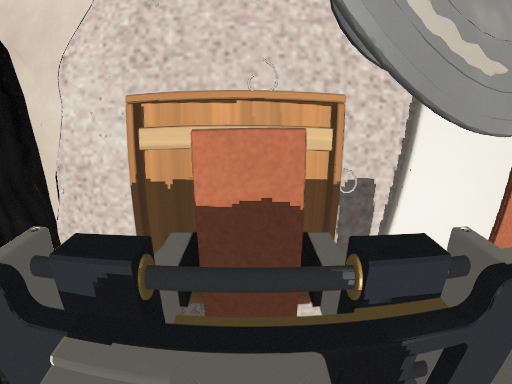

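View pics/side8.png

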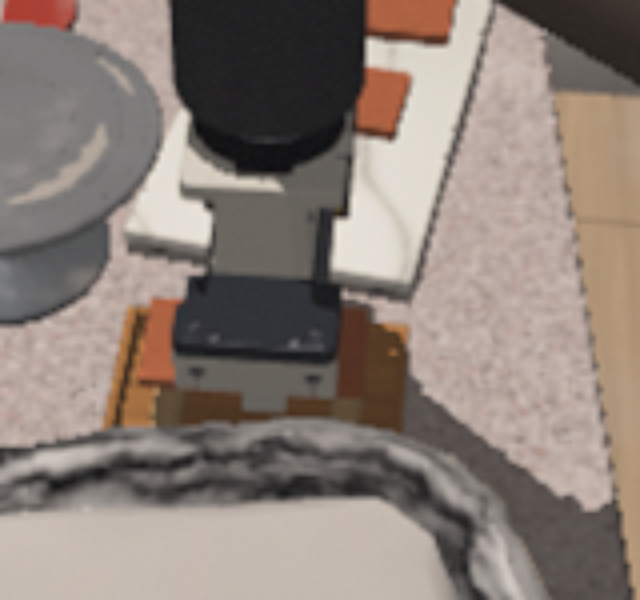

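```bash
python3 - <<'E'
from h import *
o=ctrl.get_obs(); s=ctrl.snapshot("wrist")
print(to_plane(s,[(127,97),(345,96),(135,200),(337,200)],.024,o).round(4), to_plane(s,[(139,138),(332,138)],.016,o).round(4))
E
```

```text
[[0.5684 0.3655 0.024 ]
 [0.5725 0.2162 0.024 ]
 [0.4939 0.3624 0.024 ]
 [0.4989 0.2154 0.024 ]] [[0.5385 0.3597 0.016 ]
 [0.5423 0.2213 0.016 ]]
```

Call:
{"fn": "jog_arm", "kwargs": {"commands": [{"x": 0.2, "y": -0.35, "z": 0, "roll": 0}, {"x": 0, "y": 0, "z": 1, "roll": 0}, {"x": 0, "y": 0, "z": 0.8, "roll": 0}, {"x": 0, "y": 0, "z": 0, "roll": 0}]}}

```text
clock: 16.55
tool_pos: [0.4807, 0.281, 0.0436]
orientation: [179.9, 0.1, 2.0]
force: [-0.3, -0.7, -2.7]
opening: 0.0595
```

Call:
{"fn": "jog_arm", "kwargs": {"commands": [{"x": 0, "y": 0, "z": 0.8, "roll": 0}, {"x": 0, "y": 0, "z": 0.8, "roll": 0}, {"x": 0, "y": 0, "z": 0.5, "roll": 0}, {"x": 0, "y": 0, "z": 0, "roll": 0}]}}

```text
clock: 16.95
tool_pos: [0.4811, 0.2813, 0.0231]
orientation: [179.9, 0.1, 2.0]
force: [0.4, 0.3, -1.9]
opening: 0.0595
```

Call:
{"fn": "jog_arm", "kwargs": {"commands": [{"x": 0, "y": 0, "z": 0.2, "roll": 0}, {"x": 0, "y": 0, "z": 0.1, "roll": 0}, {"x": 0, "y": 0, "z": 0, "roll": 0}]}}

```text
clock: 17.25
tool_pos: [0.4817, 0.2819, 0.0212]
orientation: [-180.0, -0.0, 2.0]
force: [0.1, 0.8, -1.7]
opening: 0.0594
```

Call:
{"fn": "jog_arm", "kwargs": {"commands": [{"x": 0, "y": 0, "z": 0.1, "roll": 0}, {"x": 0, "y": 0, "z": 0, "roll": 0}]}}

```text
clock: 17.45
tool_pos: [0.4817, 0.2819, 0.0202]
orientation: [-180.0, -0.0, 2.0]
force: [0.1, 0.3, -2.3]
opening: 0.0589
```

Call:
{"fn": "jog_arm", "kwargs": {"commands": [{"x": 0, "y": 0, "z": 0.1, "roll": 0}, {"x": 0, "y": 0, "z": 0.1, "roll": 0}, {"x": 0, "y": 0, "z": 0, "roll": 0}]}}

```text
clock: 17.75
tool_pos: [0.4816, 0.2818, 0.018]
orientation: [180.0, 0.0, 2.0]
force: [0.0, -0.6, -1.2]
opening: 0.0597
```

Call:
{"fn": "jog_arm", "kwargs": {"commands": [{"x": 0, "y": 0, "z": 0.07, "roll": 0}, {"x": 0, "y": 0, "z": 0, "roll": 0}]}}

```text
clock: 17.95
tool_pos: [0.4816, 0.2818, 0.0174]
orientation: [180.0, 0.0, 2.0]
force: [-0.4, -0.0, -2.2]
opening: 0.0593
```

Call:
{"fn": "jog_arm", "kwargs": {"commands": [{"x": 0, "y": 0, "z": 0.05, "roll": 0}, {"x": 0, "y": 0, "z": 0, "roll": 0}]}}

```text
clock: 18.15
tool_pos: [0.4817, 0.2819, 0.017]
orientation: [-180.0, -0.0, 2.0]
force: [-0.1, 0.1, -1.9]
opening: 0.0594
```

Call:
{"fn": "jog_arm", "kwargs": {"commands": [{"x": 0, "y": 0, "z": 0.04, "roll": 0}, {"x": 0, "y": 0, "z": 0, "roll": 0}]}}

```text
clock: 18.35
tool_pos: [0.4817, 0.2819, 0.0167]
orientation: [-180.0, -0.0, 2.0]
force: [-0.5, 0.3, 0.9]
opening: 0.0594
```

Call:
{"fn": "jog_arm", "kwargs": {"commands": [{"x": 0, "y": 0, "z": 0.03, "roll": 0}, {"x": 0, "y": 0, "z": 0, "roll": 0}]}}

```text
clock: 18.55
tool_pos: [0.4817, 0.2819, 0.0167]
orientation: [-180.0, -0.0, 2.0]
force: [-1.5, -0.4, 5.2]
opening: 0.0594
```

Contact came at TCP z 16.7 mm, as predicted. Opening slightly to release.

Call:
{"fn": "jog_arm", "kwargs": {"commands": [{"x": 0, "y": 0, "z": 0, "roll": 0}, {"x": 0, "y": 0, "z": 0, "roll": 0}, {"x": 0, "y": 0, "z": 0, "roll": 0}, {"x": 0, "y": 0, "z": 0, "roll": 0}, {"x": 0, "y": 0, "z": 0, "roll": 0}, {"x": 0, "y": 0, "z": 0, "roll": 0}], "gripper": 6.7}}

```text
clock: 19.15
tool_pos: [0.4816, 0.2818, 0.0162]
orientation: [180.0, 0.0, 2.0]
force: [-0.5, -0.2, -0.5]
opening: 0.0669
```

```bash
python3 - <<'E'
from h import *
o=ctrl.get_obs(); s=ctrl.snapshot("wrist"); cv2.imwrite("pics/wrist9.png",s["image"][:,:,::-1])
print(o["tool_pos"],o["opening"],o["force"])
E
```

```text
[0.48163769 0.28184567 0.01619473] 0.06693182419335117 [-0.52552647 -0.19714086 -0.47120625]
```

View pics/wrist9.png

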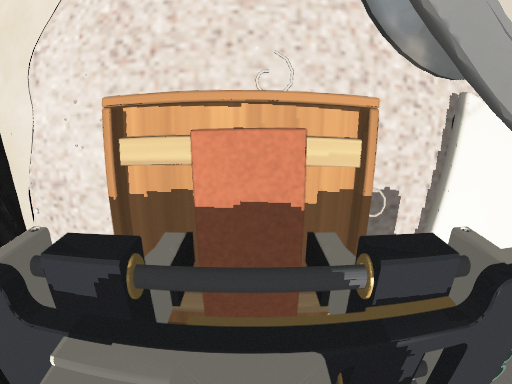

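The tile lies in the tray with its far end on the batten (row ~150). The fingers are free on both sides. Rising slowly.

Call:
{"fn": "jog_arm", "kwargs": {"commands": [{"x": 0, "y": 0, "z": -0.3, "roll": 0}, {"x": 0, "y": 0, "z": -0.5, "roll": 0}, {"x": 0, "y": 0, "z": -1, "roll": 0}, {"x": 0, "y": 0, "z": -2, "roll": 0}, {"x": 0, "y": 0, "z": -4, "roll": 0}, {"x": 0, "y": 0, "z": -4, "roll": 0}, {"x": 0, "y": 0, "z": -4, "roll": 0}, {"x": -2, "y": 4, "z": -4, "roll": 0}, {"x": -2, "y": 4, "z": 0, "roll": 0}, {"x": 0, "y": 4, "z": 0, "roll": 0}, {"x": 0, "y": 0, "z": 0, "roll": 0}, {"x": 0, "y": 0, "z": 0, "roll": 0}]}}

```text
clock: 20.4
tool_pos: [0.4492, 0.1668, 0.2089]
orientation: [-179.9, -0.1, 1.9]
force: [0.2, 0.0, 0.3]
opening: 0.0668
```

```bash
python3 - <<'E'
from h import *
o=ctrl.get_obs(); s=ctrl.snapshot("wrist"); im=s["image"][:,:,::-1].copy()
print(o["tool_pos"],o["opening"],o["force"],o["clock"])
cv2.imwrite("pics/wrist10.png",im)
for q,z in [("tile_1",.0265),("tray",.024)]:
    for r in ctrl.regions_of("wrist",q):
        print(q,r["confidence"],np.round(np.array(r["position"])*[512,384]),np.round(np.concatenate([np.atleast_1d(x) for x in rect(s,r["mask"],z,o)]),1))
s=ctrl.snapshot("scene"); cv2.imwrite("pics/scene10.png",cv2.resize(s["image"][120:310,130:350,::-1],None,fx=3,fy=3))
E
```

```text
[0.4491737  0.16676367 0.20888932] 0.0667681971029838 [0.24316574 0.00922595 0.28235172] 20.4
tile_1 0.9 [372. 155.] [484.7  12.8  66.  121.7  82.2]
tile_1 0.77 [430. 177.] [457.2 -83.6  67.3 121.9  86.9]
tile_1 0.65 [155. 139.] [492.2 279.2 118.2  63.9   1.7]
tray 0.83 [131. 136.] [489.3 286.5 166.7 155.1   0.9]
```

View pics/wrist10.png

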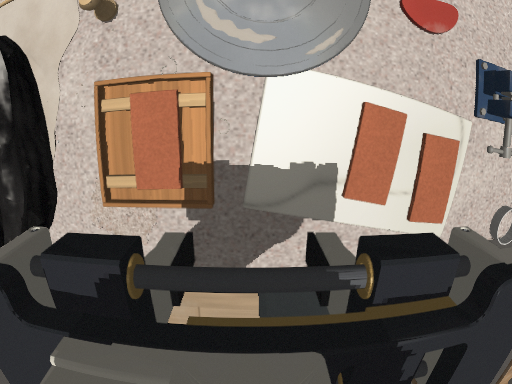

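View pics/scene10.png

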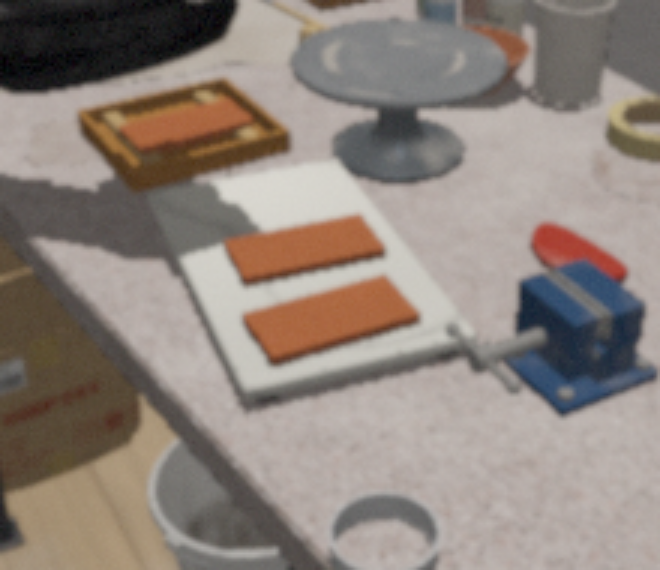

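The tile (155,139) lies across both battens, about 3 mm in x and 7 mm in y off the tray centre. The sound tiles and tools haven't moved. Handing in.

```bash
python3 -c "
from plant import ctrl
print(ctrl.close_job())"
```

```text
the job is handed in; nothing more can be done
None
```

The warped tile is in the tray, across both battens, and the job was handed in at about 21 s; it reports no verdict.

- **Finding it:** I pressed the near end of the tile closest to the tray first. The force stayed at about 1–2.5 N over some 2 mm of travel, then rose to about 7 N. The pictures showed its far end raised. I held that end down for over a second and did not need to press the other two tiles.
- **Placing it:** I lifted the tile by its long sides and lowered it in small steps. Contact came at the height worked out for the belly lying between the battens, with about 5 N at touchdown, and I then released it.
- **Last checks:** The tile lies about 3 mm in x and 7 mm in y from the tray centre, turned about 1° from the tray. The two sound tiles are within about 2 mm of their first measured positions. The stamp, ring cutter and kidney looked untouched in the pictures, and the gripper is clear of everything.
- **Disagreements:** My estimates of the tray's y position ranged from 281 to 290 mm, within tolerance. The tile's final level and height were judged from the contact height and the pictures, not measured directly.

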